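Wind the press down with its wing nut

TASK

Close the small kitchen press: using one fingertip, push the wings of its wing nut round and round, clockwise as seen from above, until the nut is fully home and will turn no further. Push gently and ease off when it comes up against its stop; do not grip or pinch the nut, and do not disturb the jar, shaker, spoon and mug near it.

Things in the scene. Friction and masses are not known exactly. Their poses are not given: they have to be found in the camera images.
- press: fixed white plastic tray press, 150 (x) x 130 (y) mm, rim 45 mm above the worktop; origin: centre of its underside, x to its back, y to its left, z up. A 10 mm threaded rod stands on the z axis, top 86 mm above the worktop. On the rod a pale wooden plate (x -59..58, y -56..56 mm) slides; the nut rests on it. With the nut home the plate's top is flush with the rim. Front spout to x -89
- column_top (a point): middle of the top of the press's upright guide column, 94 mm above the worktop, 49 mm behind the rod; the column is 60 mm wide (y) and 12 mm thick (x 43..55 mm in the press frame). The wings pass just in front of it but a finger hardly fits between rod and column, so work at the front and sides
- wing_nut (a joint): turn of the wing nut in rad: 0 is its highest position, grows as it is turned clockwise seen from above, hard stop at 8.0, fully home. Starts between 0.3 and 2.5. Nut and plate sink 8 mm a turn (1.27 mm per rad). It stays where it is left; turning takes about 0.04 Nm (1 to 3 N on a wing)
- nut_center (a point): on the axis of the steel wing nut at mid height of its wings, 20 mm above the plate's top (65 mm above the worktop when home). Two opposite flat upright round-ended wings, 6 mm thick, reach 36 mm from the axis and stand 8 to 32 mm above the plate (highest 24 mm from the axis). Hub: radius 12 mm, top 20 mm above the plate. x axis points along one wing, z up
- wing_end (a point): outer end of the wing on the nut's own +x side, 36 mm from the axis, at mid height of the wing
- empty_jar: loose empty screw-lid jar, 58 mm across, 75 mm high, beside the press; origin at the centre of its underside; to be left alone
- shaker: loose glass shaker with a domed top, 44 mm across, 90 mm high, on the other side of the press; origin at the centre of its underside; to be left alone
- spoon: loose teaspoon, 130 mm long, lying in front of the press; to be left alone
- coffee_mug: loose plain mug, 85 mm across, 94 mm high, behind the press; to be left alone

How it is judged:
By the outcome, as a careful person would: the job done as asked, in the order asked, and still so for the second after the job is handed in, with the robot touching nothing.
It also fails if it takes over 54 s, if anything falls off the work surface, if the arm or the gripper's body presses on something with over 40 N, if the wrist force passes 120 N, or if a joint passes its speed limit or range.

ROBOT

A 7-joint arm with a two-finger parallel gripper is mounted at the origin on the work surface; the furniture and walls round the work are solid. World frame = base frame: x ahead of the robot, y to its left, z up, the work surface at z = 0. Lengths are in m, angles in rad, forces in N, time in s.
With the tool pointing down it reaches from about 0.425 to 0.875 m from the base axis. Payload 4.7 kg.
Tool frame: the origin (TCP) lies at the very end of the fingers, on their centre line; the grasp point (between the pads) lies 19 mm behind it; x points along the fingers, z is the direction in which the jaws open and shut, and the axes are right-handed (so a half turn about x gives the same grasp; the last joint's range is limited). The gripper opens to 87 mm and grips with 3 to 60 N. Pads are 19 mm wide; open, the fingers measure 117 mm over their backs; the gripper's body (75 mm by 190 mm) begins 51 mm behind the grasp point.
Start: joints at [-1.104, 0.321, -0.07, 1.45, 0.023, 1.371, -0.057], TCP at [0.284, 0.585, 0.223] pointing down, gripper open.
Joint ranges: [-2.86, 2.86], [-0.3, 2.09], [-1.38, 1.24], [0.06, 2.45], [-1.56, 4.7], [0.09, 2.05], [-2.69, 2.69]. Speed limits (rad/s): [2.57, 2.57, 3.14, 3.14, 3.14, 3.14, 3.14].

INTERFACE

Orientations are given as a rotation vector (axis times angle).
In Python, from bench import * gives the robot as it stands.
- The arm moves only by the shell command python3 -m handwheel 'ROWS' [OPENING] [FORCE]. ROWS is JSON, a list of rows, each an object with "xyz": the shift along the world's x, y, z in cm, a list of three; "angular": the turn, a rotation vector about the world's x, y, z in degrees, a list of three. A call has 1 to 5 rows; each row shifts and turns the pose as measured when the row begins; what a row does not reach is not made up. A row lasts 1/12 s, in which the tool goes at most 41.7 mm and 7.16 degrees, less where a joint would pass 70% of its speed; a pose out of reach is approached as far as the arm can. A call with a gripper value outside its range is refused whole. OPENING is the finger opening in cm, from 0 to 8.7, set as the call begins (- or left out, the last holds). The fingers move at their own pace and stop on an object; FORCE is the grip in N (left out, the last holds). Time passes only in rows, so rows that do not move let the fingers close. It gives the time, the measured TCP pose, the force and the opening at its end, in the units of the state.
- get_state(): the state, without advancing time (a new reading comes with each control period).
- get_image(name): name is "scene" or "top"; returns a dict with "pixels" (400x640x3 uint8, blue, green, red), "K" (3x3 intrinsics, pixels), "dist" ([k1, k2, p1, p2, k3] as OpenCV has them; the pictures are not rectified), "cam_to_world" (4x4, takes a point from camera to world coordinates). Camera axes: x right, y down, z forward; pixel columns grow to the right and rows downward; lengths in m; the calibration is good to about 2 mm. A picture is of the moment at which its call begins. There is no depth.
- close_job(): hands the job in, once; it reports no verdict.
The state is a dict: "time": time; "joint_positions": joint angles; "qd": joint speeds; "joint_torque": joint torques, N m; "position": TCP position; "tool_rot": TCP orientation; "ft_force": force on the tool from outside, world axes, zero at the start; "torque": the same for the moment, N m; "grip_width": opening from 0.0 (shut) to 1.0 (fully open).
Only numpy, scipy, OpenCV 4.12 (cv2) and the standard library are available. Lean on these libraries where they do the work, as an engineer would, in place of code of your own. Each camera call takes 0.05 s, during which the arm holds its last target.

## Working session

There is one attempt and no reset: what is moved stays moved. The work goes in short steps, Python scripts to look and compute and a shell command to move; the robot and the scene stay as the last step left them, time stands still between calls to the robot, and variables do not carry over. Pictures are saved under pics/ and viewed, and the job is handed in when it is done.

```bash
ls; mkdir -p pics
python3 - <<'E'
from bench import *
import cv2
print(get_state())
for n in("scene","top"):
    d=get_image(n); cv2.imwrite(f"pics/{n}0.png",d["pixels"]); print(n,d["K"],d["dist"],d["cam_to_world"])
E
```

```text
pics
{'time': 0.0, 'joint_positions': array([-1.10389495,  0.32180035, -0.07009658,  1.45167931,  0.02260732,
        1.37080012, -0.05689505]), 'qd': array([-1.86799862e-04, -1.04251619e-03,  1.12855350e-03, -1.86167395e-04,
        9.13960921e-05, -8.03278179e-04,  5.98958696e-04]), 'joint_torque': array([-8.55374419e-04, -4.91280127e+01, -4.04374329e-01, -3.12531495e+01,
       -6.39276300e-02,  4.36198991e-02,  1.83174243e-04]), 'position': array([0.28416317, 0.58397513, 0.22147415]), 'tool_rot': array([-0.87066598,  1.39159877,  0.86887322]), 'ft_force': array([-0.49095842,  0.01385014,  0.05841605]), 'torque': array([ 0.03570329,  0.03456053, -0.02022844]), 'grip_width': 0.9970041176315592}
scene [[429.44276339   0.         317.58685027]
 [  0.         429.44276339 199.37334023]
 [  0.           0.           1.        ]] [-0.01926317  0.          0.          0.          0.        ] [[ 0.65972889 -0.55919484  0.50205469  0.13679634]
 [-0.75136351 -0.47791092  0.45503189 -0.44500808]
 [-0.01451407 -0.67742327 -0.73545024  0.75065882]
 [ 0.          0.          0.          1.        ]]
top [[441.88949882   0.         322.7535164 ]
 [  0.         441.88949882 200.35613498]
 [  0.           0.           1.        ]] [-0.11753227  0.          0.          0.          0.        ] [[-0.01154747 -0.98994832  0.1409574   0.47690563]
 [-0.99985917  0.00971451 -0.01368486 -0.02878607]
 [ 0.01217797 -0.14109557 -0.98992108  0.91405207]
 [ 0.          0.          0.          1.        ]]
```

View pics/scene0.png

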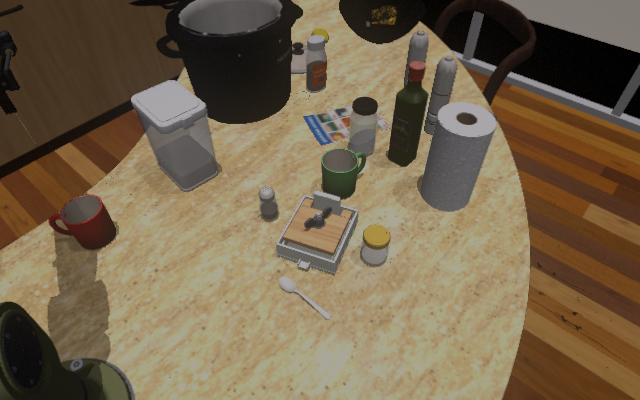

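View pics/top0.png

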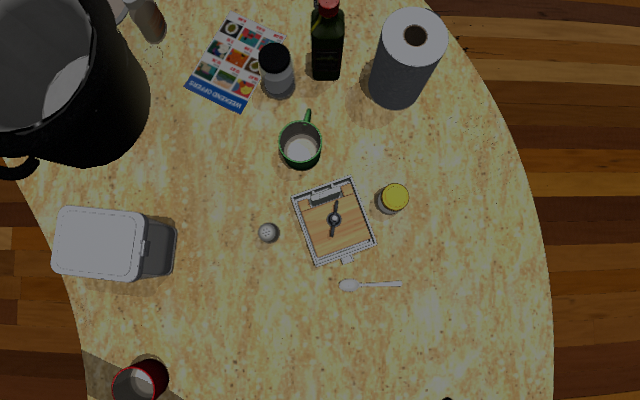

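The overview shows the press at about (333,222) in top and (318,232) in scene. The shaker is to its left, the jar to its right, the spoon in front and the mug behind. I'll zoom in on the press.

```bash
cat > h.py <<'E'
import numpy as np, cv2
def rays(d,px):
    u=cv2.undistortPoints(np.array(px,float).reshape(-1,1,2),d["K"],np.array(d["dist"])).reshape(-1,2)
    T=d["cam_to_world"]; r=np.c_[u,np.ones(len(u))]@T[:3,:3].T
    return T[:3,3],r
def onplane(d,px,z):
    o,r=rays(d,px); return o+r*((z-o[2])/r[:,2])[:,None]
def proj(d,P):
    T=np.linalg.inv(d["cam_to_world"]); rv=cv2.Rodrigues(T[:3,:3])[0]
    return cv2.projectPoints(np.array(P,float).reshape(-1,1,3),rv,T[:3,3],d["K"],np.array(d["dist"]))[0].reshape(-1,2)
E
python3 - <<'E'
import cv2
a=cv2.imread("pics/top0.png")[165:285,260:420]; b=cv2.imread("pics/scene0.png")[180:280,260:400]
cv2.imwrite("pics/topz.png",cv2.resize(a,None,fx=5,fy=5,interpolation=cv2.INTER_CUBIC))
cv2.imwrite("pics/scenez.png",cv2.resize(b,None,fx=5,fy=5,interpolation=cv2.INTER_CUBIC))
E
```

```text
(no output)
```

View pics/topz.png

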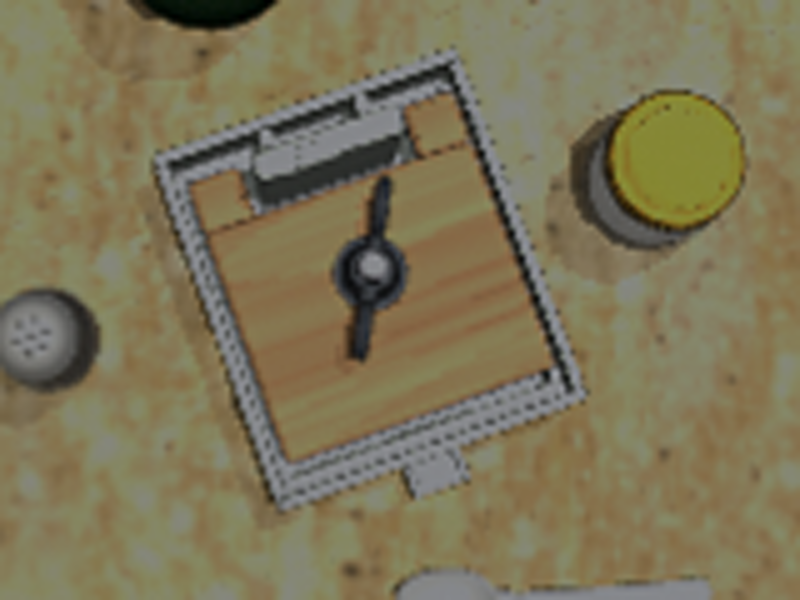

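View pics/scenez.png

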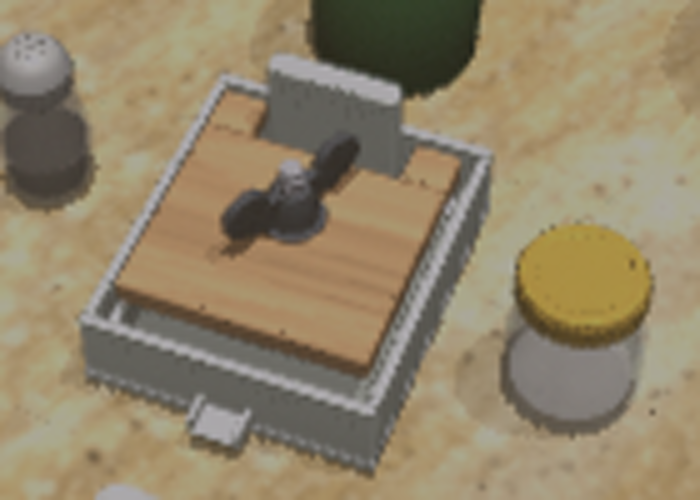

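Run:
```python
from bench import *
from h import *
d=get_image("top"); s=get_image("scene")
zt=lambda p:(np.array(p)+.5)/5+[260,165]-.5
zs=lambda p:(np.array(p)+.5)/5+[260,180]-.5
c=onplane(d,zt([(155,158),(455,55),(583,395),(283,505)]),.045); print(c.round(4)); C=c.mean(0);print("centre",C)
c2=onplane(s,zs([(225,75),(492,150),(375,412),(82,318)]),.045); print(c2.round(4),c2.mean(0))
xb=(c[0]+c[1]-c[2]-c[3])/2; print(np.linalg.norm(xb),np.degrees(np.arctan2(xb[1],xb[0])), np.linalg.norm(c[0]+c[3]-c[1]-c[2])/2)
xb=(c2[0]+c2[1]-c2[2]-c2[3])/2; print(np.linalg.norm(xb),np.degrees(np.arctan2(xb[1],xb[0])))
# rod top
print("rod top",onplane(d,zt([(374,264)]),.086), onplane(s,zs([(290,165)]),.086))
w=onplane(d,zt([(386,180),(357,359)]),.073); print("wing",w,np.degrees(np.arctan2(*(w[0]-w[1])[[1,0]])),np.linalg.norm(w[0]-w[1]))
ws=onplane(s,zs([(345,150),(237,217)]),.073); print("wing s",ws,np.degrees(np.arctan2(*(ws[0]-ws[1])[[1,0]])),np.linalg.norm(ws[0]-ws[1]),ws.mean(0))
# objects
print("jar",onplane(d,zt([(677,160)]),.075),"shaker",onplane(d,zt([(32,335)]),.09),"spoon",onplane(d,[(349,285),(401,284)],.005),"mug",onplane(d,[(300,145)],.09))
st=get_state();from scipy.spatial.transform import Rotation as R
print(R.from_rotvec(st["tool_rot"]).as_matrix().round(3),st["time"])
```

```text
[[ 0.6096  0.0231  0.045 ]
 [ 0.6503 -0.0972  0.045 ]
 [ 0.5137 -0.145   0.045 ]
 [ 0.4723 -0.0265  0.045 ]]
centre [ 0.56145283 -0.0614255   0.045     ]
[[ 0.6105  0.0236  0.045 ]
 [ 0.653  -0.0955  0.045 ]
 [ 0.5143 -0.1445  0.045 ]
 [ 0.4716 -0.0242  0.045 ]] [ 0.56234146 -0.06014805  0.045     ]
0.14537262272825754 19.558034658243635 0.12622456489491504
0.14699725791593346 19.207476496525555
rod top [[ 0.56217083 -0.06179788  0.086     ]] [[ 0.56288959 -0.05807684  0.086     ]]
wing [[ 0.59592626 -0.06742686  0.073     ]
 [ 0.52724669 -0.05530297  0.073     ]] -10.011189604362862 0.0697414657541965
wing s [[ 0.59249258 -0.06255718  0.073     ]
 [ 0.53602451 -0.05258933  0.073     ]] -10.01083801104797 0.057341096666574505 [ 0.56425855 -0.05757325  0.073     ]
jar [[ 0.60233559 -0.17994242  0.075     ]] shaker [[0.53637257 0.06645293 0.09      ]] spoon [[ 0.43194675 -0.09272653  0.005     ]
 [ 0.43210671 -0.19928725  0.005     ]] mug [[0.702084   0.00229384 0.09      ]]
[[-0.    -0.899  0.437]
 [-0.001  0.437  0.899]
 [-1.    -0.    -0.001]] 0.2
```

Both views agree: rod axis at about (0.562, -0.060), press yaw about 19.3°, and wings along world yaw -10°/170°. I'll close the fingers into one blunt fingertip, lift, and travel over.

```bash
cat >> h.py <<'E'
C=np.array([.5622,-.0603]); Y=np.radians(19.3)
def centre(th,gap=0,r=31):
    # th: wing angle deg in press frame (ccw), finger block jaw along press x (30 x 19 mm); gap mm to wing
    a=np.radians(th); u=np.array([np.cos(a),np.sin(a)]); t=np.array([-u[1],u[0]])
    d=3+15*abs(t[0])+9.5*abs(t[1])+gap
    p=(r*u+d*t)/1000
    return C+np.array([[np.cos(Y),-np.sin(Y)],[np.sin(Y),np.cos(Y)]])@p
E
python3 -c "
from h import *
for th in range(151,0,-10): print(th,(centre(th)*100).round(2))
print(centre(151,10)*100)"
python3 -m handwheel '[{"xyz":[0,0,3],"angular":[0,0,0]},{"xyz":[0,0,3],"angular":[0,0,0]},{"xyz":[1.4,-3.3,1],"angular":[0,0,-6]},{"xyz":[1.4,-3.3,0],"angular":[0,0,-6]},{"xyz":[1.4,-3.3,0],"angular":[0,0,-6]}]' 0 10
```

```text
151 [52.85 -7.34]
141 [52.63 -6.85]
131 [52.51 -6.28]
121 [52.51 -5.65]
111 [52.66 -4.99]
101 [52.97 -4.34]
91 [53.44 -3.75]
81 [53.77 -3.33]
71 [54.18 -2.94]
61 [54.7  -2.63]
51 [55.32 -2.42]
41 [56.02 -2.35]
31 [56.75 -2.44]
21 [57.47 -2.71]
11 [58.13 -3.15]
1 [58.68 -3.76]
[52.68275922 -8.32492512]
time: 0.62
position: [0.3186, 0.4883, 0.289]
tool_rot: [-0.631, 1.488, 0.635]
ft_force: [0.9, -0.3, -0.0]
grip_width: 0.705
```

```bash
python3 -m handwheel '[{"xyz":[1.3,-3.6,0],"angular":[0,0,-6]},{"xyz":[1.3,-3.6,0],"angular":[0,0,-6]},{"xyz":[1.3,-3.6,0],"angular":[0,0,-6]},{"xyz":[1.3,-3.6,0],"angular":[0,0,-6]},{"xyz":[1.3,-3.6,0],"angular":[0,0,-4]}]'
python3 -m handwheel '[{"xyz":[1.3,-3.6,0],"angular":[0,0,0]},{"xyz":[1.3,-3.6,0],"angular":[0,0,0]},{"xyz":[1.3,-3.6,0],"angular":[0,0,0]},{"xyz":[1.3,-3.6,0],"angular":[0,0,0]},{"xyz":[1.3,-3.6,0],"angular":[0,0,0]}]'
python3 -c "
from bench import *;from scipy.spatial.transform import Rotation as R
import numpy as np
s=get_state();M=R.from_rotvec(s['tool_rot']).as_matrix();print(s['position'],M.round(3),np.degrees(np.arctan2(M[1,2],M[0,2])))"
```

```text
time: 1.03
position: [0.3846, 0.3007, 0.2889]
tool_rot: [-0.228, 1.567, 0.239]
ft_force: [0.5, -0.7, 0.5]
grip_width: 0.324
time: 1.45
position: [0.4504, 0.1105, 0.2891]
tool_rot: [-0.223, 1.566, 0.238]
ft_force: [0.5, 1.2, -0.7]
grip_width: 0.017
[0.45040593 0.1105148  0.28908337] [[-0.009 -0.289  0.957]
 [ 0.008  0.957  0.289]
 [-1.     0.01  -0.006]] 16.820248971300906
```

```bash
python3 -m handwheel '[{"xyz":[1.6,-3.8,0],"angular":[0,0,2.5]},{"xyz":[1.6,-3.8,0],"angular":[0,0,0]},{"xyz":[1.6,-3.8,0],"angular":[0,0,0]},{"xyz":[1.6,-3.8,0],"angular":[0,0,0]},{"xyz":[1.3,-3.8,0],"angular":[0,0,0]}]'
python3 -m handwheel '[{"xyz":[0,0,-4],"angular":[0,0,0]},{"xyz":[0,0,-4],"angular":[0,0,0]},{"xyz":[0,0,-4],"angular":[0,0,0]},{"xyz":[0,0,-4],"angular":[0,0,0]},{"xyz":[0,0,0],"angular":[0,0,0]}]'
```

```text
time: 1.87
position: [0.5261, -0.0833, 0.2901]
tool_rot: [-0.259, 1.557, 0.278]
ft_force: [-0.3, 0.9, 0.4]
grip_width: 0.003
time: 2.28
position: [0.5282, -0.0995, 0.1288]
tool_rot: [-0.248, 1.548, 0.253]
ft_force: [-2.5, 0.3, 0.1]
grip_width: 0.009
```

```bash
python3 -m handwheel '[{"xyz":[0,0.8,-2],"angular":[0,0,0]},{"xyz":[0,0,-2],"angular":[0,0,0]},{"xyz":[0,0,0],"angular":[0,0,0]}]'
python3 - <<'E'
from bench import *
from h import *
import cv2
s=get_state();print(s['position'],s['time'])
d=get_image("top");e=get_image("scene")
a=cv2.resize(d["pixels"][165:285,260:420],None,fx=5,fy=5,interpolation=2);b=cv2.resize(e["pixels"][140:280,250:420],None,fx=4,fy=4,interpolation=2)
cv2.imwrite("pics/t1.png",a);cv2.imwrite("pics/s1.png",b)
E
```

```text
time: 2.53
position: [0.5286, -0.0917, 0.0901]
tool_rot: [-0.248, 1.549, 0.252]
ft_force: [-0.7, 0.7, -0.0]
grip_width: 0.006
[ 0.52855283 -0.09168618  0.0900865 ] 2.5333
```

View pics/t1.png

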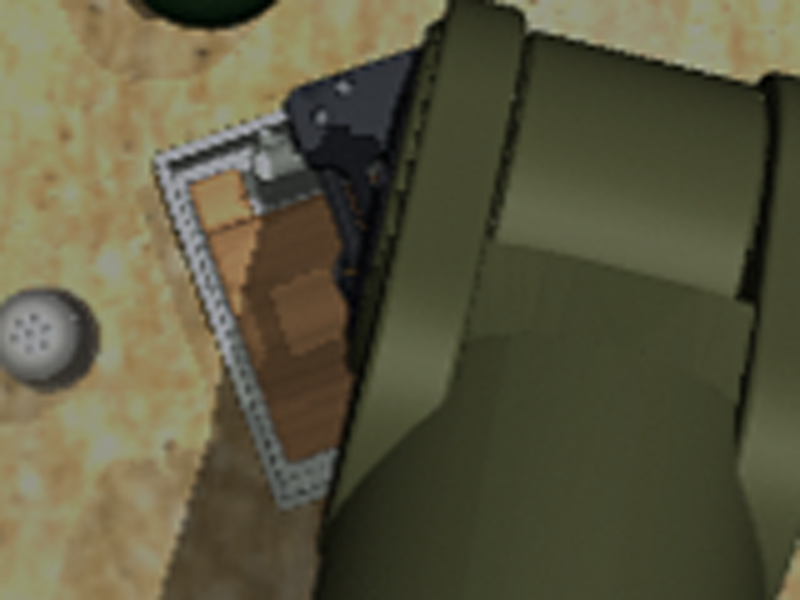

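View pics/s1.png

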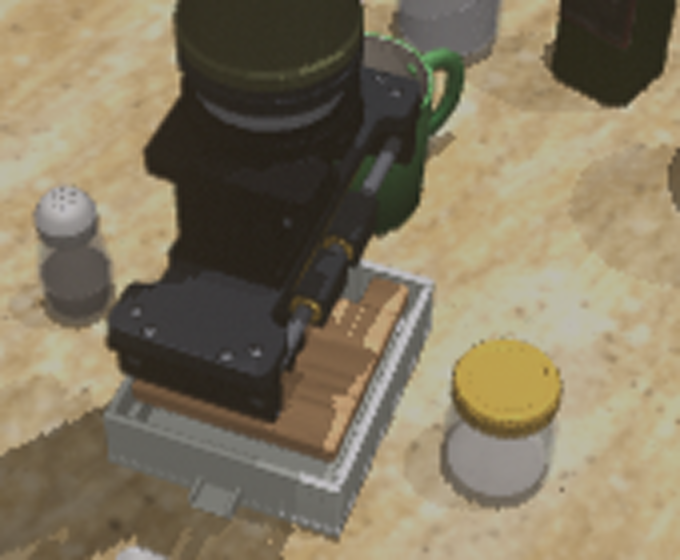

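The arm hides the nut from both cameras, so I'll work from geometry and force during the sweep. The body stays well above the column. Next I go down to wing height.

```bash
python3 -m handwheel '[{"xyz":[0,0,-1.5],"angular":[0,0,0]},{"xyz":[0,0,-0.8],"angular":[0,0,0]},{"xyz":[0,0,0],"angular":[0,0,0]}]'
python3 -m handwheel '[{"xyz":[0,0.6,0],"angular":[0,0,0]},{"xyz":[0,0.6,0],"angular":[0,0,0]},{"xyz":[0,0,0],"angular":[0,0,0]}]'
```

```text
time: 2.88
position: [0.5364, -0.092, 0.0771]
tool_rot: [-0.249, 1.532, 0.251]
ft_force: [-0.2, 0.7, 0.2]
grip_width: 0.006
time: 3.13
position: [0.5389, -0.0793, 0.081]
tool_rot: [-0.248, 1.527, 0.25]
ft_force: [-0.5, 1.4, 0.3]
grip_width: 0.003
```

```bash
python3 -c "
from bench import *;from scipy.spatial.transform import Rotation as R
s=get_state();print(s['joint_positions'].round(3),R.from_rotvec(s['tool_rot']).as_matrix().round(3),s['position'],s['ft_force'])"
```

```text
[-0.464  0.221  0.634  1.923 -0.165  1.018  0.56 ] [[ 0.029 -0.313  0.949]
 [ 0.006  0.95   0.313]
 [-1.    -0.003  0.029]] [ 0.53890554 -0.07933825  0.08104678] [-0.50361754  1.41449392  0.31483818]
```

```bash
python3 -m handwheel '[{"xyz":[-0.9,-0.5,0],"angular":[0,1.7,0]},{"xyz":[0,0,0],"angular":[0,0,0]}]'
python3 -c "
from bench import *
s=get_state();print(s['joint_positions'].round(3),s['qd'].round(3))"
python3 -m handwheel '[{"xyz":[0,0,-1],"angular":[0,0,0]},{"xyz":[0,0,0],"angular":[0,0,0]}]'
python3 -c "
from bench import *
s=get_state();print(s['joint_positions'].round(3),s['qd'].round(3))"
```

```text
time: 3.3
position: [0.5308, -0.0831, 0.0828]
tool_rot: [-0.247, 1.555, 0.257]
ft_force: [-0.4, -0.7, -0.3]
grip_width: 0.007
[-0.459  0.225  0.637  1.915 -0.161  1.051  0.568] [-0.02  -0.021 -0.021 -0.007 -0.014 -0.039 -0.016]
time: 3.47
position: [0.5321, -0.0823, 0.0732]
tool_rot: [-0.247, 1.551, 0.257]
ft_force: [-1.0, 0.6, -0.8]
grip_width: 0.007
[-0.455  0.238  0.633  1.923 -0.173  1.029  0.576] [-0.006 -0.029  0.002 -0.034  0.006  0.013 -0.013]
```

```bash
python3 -m handwheel '[{"xyz":[-0.3,-0.1,-0.7],"angular":[0,0.5,0]},{"xyz":[0,0,0],"angular":[0,0,0]}]'
python3 -m handwheel '[{"xyz":[-0.1,0.5,0],"angular":[0,0,0]},{"xyz":[-0.1,0.5,0],"angular":[0,0,0]},{"xyz":[-0.1,0.5,0],"angular":[0,0,0]}]'
```

```text
time: 3.63
position: [0.5289, -0.083, 0.0652]
tool_rot: [-0.246, 1.56, 0.259]
ft_force: [-1.5, -0.5, -1.2]
grip_width: 0.006
time: 3.88
position: [0.5255, -0.0688, 0.0644]
tool_rot: [-0.246, 1.561, 0.256]
ft_force: [0.5, -1.9, 0.6]
grip_width: 0.005
```

```bash
python3 -m handwheel '[{"xyz":[0,0.6,0],"angular":[0,0,0]},{"xyz":[0,0.6,0],"angular":[0,0,0]},{"xyz":[0.2,0.6,0],"angular":[0,0,0]},{"xyz":[0.3,0.6,0],"angular":[0,0,0]}]'
python3 -c "
from h import *
for th in range(121,10,-10): print(th,(centre(th)*100).round(2))"
```

```text
time: 4.22
position: [0.5295, -0.0432, 0.0645]
tool_rot: [-0.246, 1.562, 0.255]
ft_force: [-1.4, -1.4, 0.2]
grip_width: 0.011
121 [52.51 -5.65]
111 [52.66 -4.99]
101 [52.97 -4.34]
91 [53.44 -3.75]
81 [53.77 -3.33]
71 [54.18 -2.94]
61 [54.7  -2.63]
51 [55.32 -2.42]
41 [56.02 -2.35]
31 [56.75 -2.44]
21 [57.47 -2.71]
11 [58.13 -3.15]
```

```bash
python3 -m handwheel '[{"xyz":[0.45,0.6,0],"angular":[0,0,0]},{"xyz":[0.35,0.4,0],"angular":[0,0,0]},{"xyz":[0.4,0.4,0],"angular":[0,0,0]},{"xyz":[0.5,0.3,0],"angular":[0,0,0]}]'
python3 -m handwheel '[{"xyz":[0.6,0.2,0],"angular":[0,0,0]},{"xyz":[0.7,0.1,-0.1],"angular":[0,0,0]},{"xyz":[0.7,-0.1,0],"angular":[0,0,0]}]'
```

```text
time: 4.55
position: [0.5466, -0.0225, 0.064]
tool_rot: [-0.247, 1.565, 0.258]
ft_force: [-1.7, -1.2, -1.1]
grip_width: 0.004
time: 4.8
position: [0.5685, -0.0177, 0.0626]
tool_rot: [-0.247, 1.565, 0.261]
ft_force: [-1.2, 0.5, -0.2]
grip_width: 0.007
```

```bash
python3 -m handwheel '[{"xyz":[0.3,-0.5,0],"angular":[0,0,0]},{"xyz":[0.3,-0.5,0],"angular":[0,0,0]},{"xyz":[0,0,0],"angular":[0,0,0]}]'
```

```text
time: 5.05
position: [0.5792, -0.0235, 0.0626]
tool_rot: [-0.246, 1.56, 0.267]
ft_force: [-1.0, 0.4, 0.2]
grip_width: 0.006
```

Wing should now be near the column. I'll back off, lift, and move aside to look.

```bash
python3 -m handwheel '[{"xyz":[-0.8,0.8,0],"angular":[0,0,0]},{"xyz":[-0.3,0,3],"angular":[0,0,0]},{"xyz":[0,0,4],"angular":[0,0,0]},{"xyz":[-2,-3,3],"angular":[0,0,0]},{"xyz":[-3,-3,0],"angular":[0,0,0]}]'
python3 -m handwheel '[{"xyz":[0,-4,0],"angular":[0,0,0]},{"xyz":[0,-4,0],"angular":[0,0,0]},{"xyz":[0,-4,0],"angular":[0,0,0]},{"xyz":[0,-4,0],"angular":[0,0,0]},{"xyz":[0,0,0],"angular":[0,0,0]}]'
cat > look.py <<'E'
from bench import *
from h import *
import sys
n=sys.argv[1]
d=get_image("top");e=get_image("scene")
a=cv2.resize(d["pixels"][165:285,260:420],None,fx=5,fy=5,interpolation=2);b=cv2.resize(e["pixels"][170:280,250:400],None,fx=5,fy=5,interpolation=2)
cv2.imwrite(f"pics/t{n}.png",a);cv2.imwrite(f"pics/s{n}.png",b)
E
python3 look.py 2
```

```text
time: 5.47
position: [0.5203, -0.0677, 0.1595]
tool_rot: [-0.256, 1.563, 0.27]
ft_force: [0.5, -2.1, 0.6]
grip_width: 0.004
time: 5.88
position: [0.5097, -0.2384, 0.1634]
tool_rot: [-0.252, 1.559, 0.268]
ft_force: [-1.4, -1.0, 0.8]
grip_width: 0.007
```

View pics/t2.png

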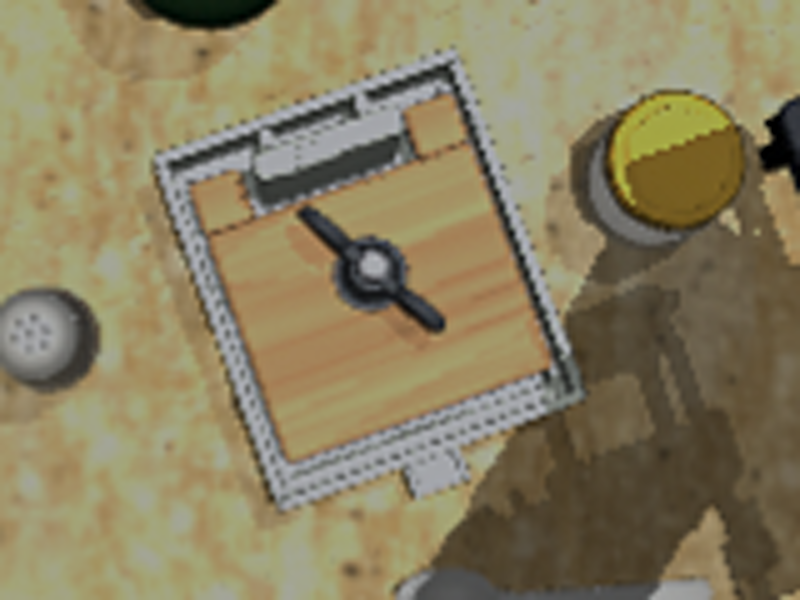

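View pics/s2.png

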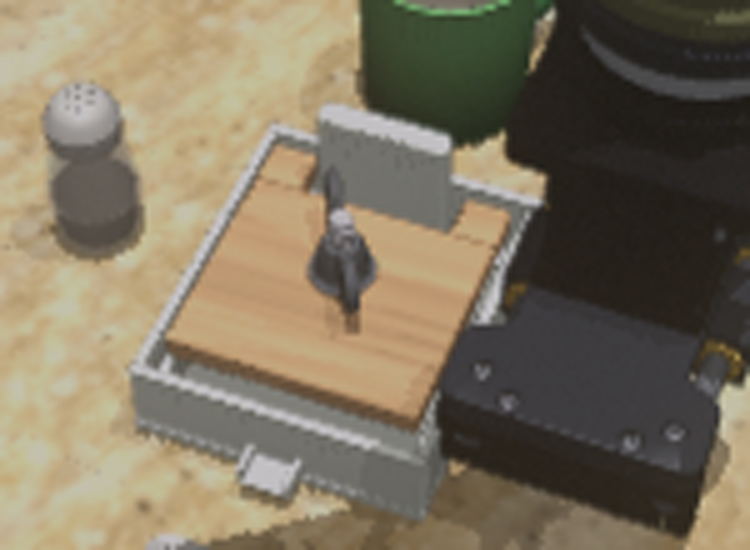

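Pushing works. The wing ends are at (303,212) and (440,325) in the top crop, so the wing is at a press angle of about 31°, about 120° further on, and nothing else has moved. Next I push the other wing, now front right at -149°.

```bash
python3 -c "
from h import *
print(centre(211,10)*100)
for th in range(211,10,-10): print(th,(centre(th)*100).round(2))
from bench import *;from scipy.spatial.transform import Rotation as R
s=get_state();print(R.from_rotvec(s['tool_rot']).as_matrix().round(3),s['position'])"
```

```text
[ 56.46097322 -10.25917575]
211 [55.69 -9.62]
201 [54.97 -9.35]
191 [54.31 -8.91]
181 [53.76 -8.3 ]
171 [53.43 -8.03]
161 [53.13 -7.73]
151 [52.85 -7.34]
141 [52.63 -6.85]
131 [52.51 -6.28]
121 [52.51 -5.65]
111 [52.66 -4.99]
101 [52.97 -4.34]
91 [53.44 -3.75]
81 [53.77 -3.33]
71 [54.18 -2.94]
61 [54.7  -2.63]
51 [55.32 -2.42]
41 [56.02 -2.35]
31 [56.75 -2.44]
21 [57.47 -2.71]
11 [58.13 -3.15]
[[-0.006 -0.331  0.944]
 [ 0.015  0.944  0.331]
 [-1.     0.016 -0.001]] [ 0.51133895 -0.23097619  0.16258508]
```

```bash
python3 -m handwheel '[{"xyz":[1.3,3.2,0],"angular":[0,0,0]},{"xyz":[1.3,3.2,0],"angular":[0,0,0]},{"xyz":[1.3,3.2,0],"angular":[0,0,0]},{"xyz":[1.0,2.2,0],"angular":[0,0,0]},{"xyz":[0,0,0],"angular":[0,0,0]}]'
python3 -m handwheel '[{"xyz":[0,0,-2.5],"angular":[0,0,0]},{"xyz":[0,0,-2.0],"angular":[0,0,0]},{"xyz":[0,0,-1],"angular":[0,0,0]},{"xyz":[0,0,0],"angular":[0,0,0]}]'
```

```text
time: 6.4
position: [0.5587, -0.1026, 0.1622]
tool_rot: [-0.249, 1.558, 0.279]
ft_force: [0.5, 1.9, -0.6]
grip_width: 0.008
time: 6.73
position: [0.5591, -0.0918, 0.1061]
tool_rot: [-0.259, 1.555, 0.294]
ft_force: [-0.5, 0.2, 0.0]
grip_width: 0.007
```

```bash
python3 -m handwheel '[{"xyz":[0.5,-1.3,0],"angular":[0,0,0]},{"xyz":[0,0,0],"angular":[0,0,0]},{"xyz":[0,0,0],"angular":[0,0,0]}]'
```

```text
time: 6.98
position: [0.5632, -0.1027, 0.1065]
tool_rot: [-0.259, 1.556, 0.297]
ft_force: [-0.9, 1.7, -0.2]
grip_width: 0.003
```

```bash
python3 -m handwheel '[{"xyz":[0.2,-0.4,-1.2],"angular":[0,0,0]},{"xyz":[0,0,-1.2],"angular":[0,0,0]},{"xyz":[0,0,0],"angular":[0,0,0]}]'
python3 -m handwheel '[{"xyz":[0,0,-1.0],"angular":[0,0,0]},{"xyz":[0,0,-0.7],"angular":[0,0,0]},{"xyz":[0,0,0],"angular":[0,0,0]}]'
```

```text
time: 7.23
position: [0.5662, -0.1065, 0.0826]
tool_rot: [-0.259, 1.552, 0.298]
ft_force: [-0.2, 0.4, -0.0]
grip_width: 0.009
time: 7.48
position: [0.5654, -0.1061, 0.0629]
tool_rot: [-0.258, 1.554, 0.298]
ft_force: [0.1, 0.9, 0.0]
grip_width: 0.01
```

```bash
python3 -m handwheel '[{"xyz":[-0.7,0.6,0],"angular":[0,0,0]},{"xyz":[-0.7,0.4,0],"angular":[0,0,0]},{"xyz":[-0.7,0.4,0],"angular":[0,0,0]},{"xyz":[-0.6,0.5,0],"angular":[0,0,0]}]'
```

```text
time: 7.82
position: [0.5372, -0.0873, 0.0624]
tool_rot: [-0.259, 1.554, 0.294]
ft_force: [1.3, -0.9, -1.1]
grip_width: 0.01
```

Now near 180°. Continue round the front.

```bash
python3 -m handwheel '[{"xyz":[-0.4,0.5,0],"angular":[0,0,0]},{"xyz":[-0.3,0.5,0],"angular":[0,0,0]},{"xyz":[-0.3,0.5,0],"angular":[0,0,0]},{"xyz":[-0.1,0.6,-0.1],"angular":[0,0,0]}]'
python3 -m handwheel '[{"xyz":[0,0.6,0],"angular":[0,0,0]},{"xyz":[0.1,0.6,0],"angular":[0,0,0]},{"xyz":[0.2,0.6,0],"angular":[0,0,0]}]'
```

```text
time: 8.15
position: [0.5249, -0.0655, 0.0632]
tool_rot: [-0.259, 1.55, 0.293]
ft_force: [0.4, -1.7, 1.0]
grip_width: 0.006
time: 8.4
position: [0.5259, -0.045, 0.0629]
tool_rot: [-0.258, 1.553, 0.294]
ft_force: [-0.8, -0.7, -0.0]
grip_width: 0.007
```

```bash
python3 -m handwheel '[{"xyz":[0.4,0.5,-0.1],"angular":[0,0,0]},{"xyz":[0.4,0.4,-0.1],"angular":[0,0,0]},{"xyz":[0.4,0.4,0],"angular":[0,0,0]},{"xyz":[0.4,0.3,-0.1],"angular":[0,0,0]}]'
python3 -m handwheel '[{"xyz":[0.5,0.2,0],"angular":[0,0,0]},{"xyz":[0.6,0.1,0],"angular":[0,0,0]},{"xyz":[0.6,0,0],"angular":[0,0,0]}]'
```

```text
time: 8.73
position: [0.5421, -0.0254, 0.0588]
tool_rot: [-0.259, 1.556, 0.297]
ft_force: [-0.4, -1.2, 1.0]
grip_width: 0.003
time: 8.98
position: [0.5596, -0.0208, 0.0577]
tool_rot: [-0.259, 1.559, 0.299]
ft_force: [-1.8, -0.8, 0.8]
grip_width: 0.007
```

```bash
python3 -m handwheel '[{"xyz":[0.5,-0.2,0.1],"angular":[0,0,0]},{"xyz":[0.5,-0.3,0],"angular":[0,0,0]}]'
python3 -m handwheel '[{"xyz":[0.4,-0.4,0],"angular":[0,0,0]},{"xyz":[0.2,-0.3,0],"angular":[0,0,0]},{"xyz":[0,0,0],"angular":[0,0,0]}]'
```

```text
time: 9.15
position: [0.5708, -0.0244, 0.0582]
tool_rot: [-0.259, 1.56, 0.301]
ft_force: [-1.0, 1.0, -0.0]
grip_width: 0.006
time: 9.4
position: [0.5795, -0.0322, 0.0583]
tool_rot: [-0.259, 1.558, 0.301]
ft_force: [-0.4, 0.4, -1.1]
grip_width: 0.003
```

```bash
python3 -m handwheel '[{"xyz":[-0.8,0.8,0],"angular":[0,0,0]},{"xyz":[-0.3,0.2,3],"angular":[0,0,0]},{"xyz":[0,0,4],"angular":[0,0,0]},{"xyz":[-2,-3,3],"angular":[0,0,0]},{"xyz":[-3,-3,0],"angular":[0,0,0]}]'
python3 -m handwheel '[{"xyz":[0,-4,0],"angular":[0,0,0]},{"xyz":[0,-4,0],"angular":[0,0,0]},{"xyz":[0,-4,0],"angular":[0,0,0]},{"xyz":[0,-3,0],"angular":[0,0,0]},{"xyz":[0,0,0],"angular":[0,0,0]}]'
python3 look.py 3
```

```text
time: 9.82
position: [0.5213, -0.0726, 0.1564]
tool_rot: [-0.269, 1.557, 0.307]
ft_force: [-0.1, -2.2, 1.4]
grip_width: 0.008
time: 10.23
position: [0.513, -0.2302, 0.161]
tool_rot: [-0.265, 1.547, 0.308]
ft_force: [-1.2, -0.6, 0.0]
grip_width: 0.009
```

View pics/t3.png

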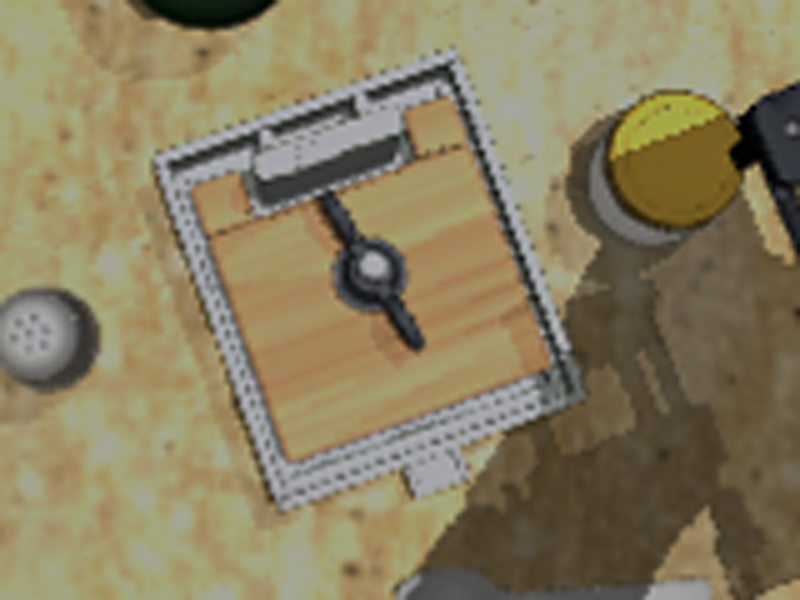

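View pics/s3.png

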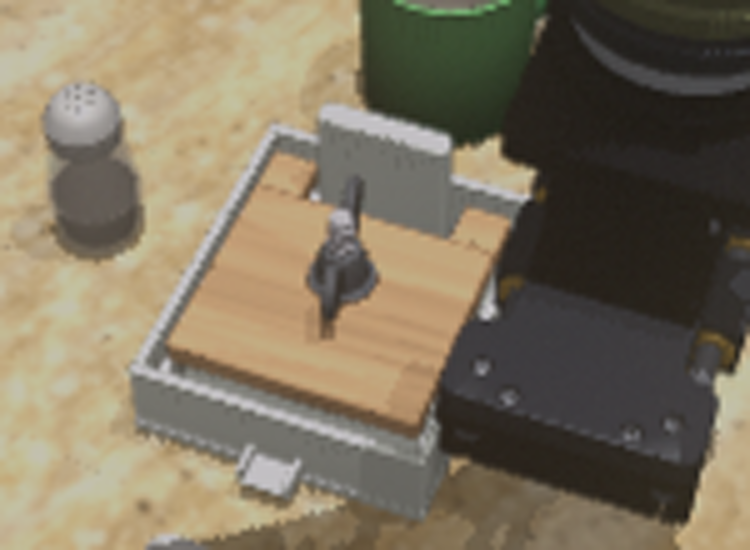

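The wing is now at about 13° (ends at (325,195) and (418,343) in the top crop), about 318° turned in total. At most about 2.2 rad remain. Third sweep, on the other wing at 193°.

```bash
python3 -c "
from h import *
print(centre(193,10)*100,centre(193)*100)
from bench import *;from scipy.spatial.transform import Rotation as R
s=get_state();print(R.from_rotvec(s['tool_rot']).as_matrix().round(3),s['position'])"
python3 -m handwheel '[{"xyz":[1.0,3.2,-1],"angular":[0,0,-1.5]},{"xyz":[1.0,3.2,-1],"angular":[0,0,0]},{"xyz":[1.0,3.0,-1],"angular":[0,0,0]},{"xyz":[0.6,0.8,-1],"angular":[0,0,0]},{"xyz":[0,0,0],"angular":[0,0,0]}]'
python3 -m handwheel '[{"xyz":[0,0,0],"angular":[0,0,0]},{"xyz":[0,0,0],"angular":[0,0,0]}]'
```

```text
[54.96927514 -9.85296441] [54.4349228  -9.00770258]
[[-0.002 -0.362  0.932]
 [ 0.032  0.932  0.362]
 [-0.999  0.03   0.01 ]] [ 0.51416922 -0.22439291  0.16042793]
time: 10.75
position: [0.5506, -0.1101, 0.1199]
tool_rot: [-0.244, 1.544, 0.3]
ft_force: [-0.5, -0.0, -0.2]
grip_width: 0.009
time: 10.92
position: [0.5501, -0.1068, 0.1195]
tool_rot: [-0.247, 1.545, 0.306]
ft_force: [-0.1, -0.4, 0.1]
grip_width: 0.004
```

```bash
python3 -m handwheel '[{"xyz":[0,0.1,-1.5],"angular":[-1.8,0,0]},{"xyz":[0,0,-1.5],"angular":[0,0,0]},{"xyz":[0,0,0],"angular":[0,0,0]}]'
python3 -m handwheel '[{"xyz":[0,0,-1.5],"angular":[0,0,0]},{"xyz":[0,0,-1.2],"angular":[0,0,0]},{"xyz":[0,0,0],"angular":[0,0,0]}]'
```

```text
time: 11.17
position: [0.5506, -0.1093, 0.0916]
tool_rot: [-0.271, 1.547, 0.276]
ft_force: [-0.3, -0.4, 0.4]
grip_width: 0.008
time: 11.42
position: [0.5511, -0.1129, 0.0666]
tool_rot: [-0.268, 1.544, 0.271]
ft_force: [0.3, 0.5, 0.3]
grip_width: 0.007
```

```bash
python3 -m handwheel '[{"xyz":[-0.3,0.7,-0.7],"angular":[0,0,0]},{"xyz":[0,0,0],"angular":[0,0,0]}]'
python3 -m handwheel '[{"xyz":[-0.4,0.7,0],"angular":[0,0,0]},{"xyz":[-0.4,0.7,0],"angular":[0,0,0]},{"xyz":[-0.4,0.5,0],"angular":[0,0,0]}]'
```

```text
time: 11.58
position: [0.548, -0.1072, 0.0602]
tool_rot: [-0.266, 1.544, 0.268]
ft_force: [-0.6, 0.4, -0.3]
grip_width: 0.004
time: 11.83
position: [0.5364, -0.0886, 0.0617]
tool_rot: [-0.265, 1.542, 0.265]
ft_force: [1.4, -1.4, -1.0]
grip_width: 0.008
```

```bash
python3 -m handwheel '[{"xyz":[-0.4,0.4,-0.1],"angular":[0,0,0]},{"xyz":[-0.3,0.4,-0.1],"angular":[0,0,0]}]'
python3 -m handwheel '[{"xyz":[-0.3,0.4,0],"angular":[0,0,0]},{"xyz":[-0.2,0.4,0],"angular":[0,0,0]}]'
python3 -m handwheel '[{"xyz":[-0.1,0.4,0],"angular":[0,0,0]},{"xyz":[0,0.4,0],"angular":[0,0,0]}]'
```

```text
time: 12.0
position: [0.5303, -0.0797, 0.061]
tool_rot: [-0.267, 1.537, 0.264]
ft_force: [1.0, -1.6, 0.4]
grip_width: 0.004
time: 12.17
position: [0.525, -0.0712, 0.0615]
tool_rot: [-0.268, 1.536, 0.264]
ft_force: [1.5, -1.0, -0.5]
grip_width: 0.005
time: 12.33
position: [0.5229, -0.0626, 0.0616]
tool_rot: [-0.267, 1.536, 0.264]
ft_force: [-0.2, -2.1, -0.5]
grip_width: 0.007
```

```bash
python3 -m handwheel '[{"xyz":[0.1,0.4,-0.1],"angular":[0,0,0]},{"xyz":[0.1,0.4,0],"angular":[0,0,0]}]'
python3 -m handwheel '[{"xyz":[0.2,0.4,-0.1],"angular":[0,0,0]},{"xyz":[0.2,0.4,0],"angular":[0,0,0]}]'
python3 -m handwheel '[{"xyz":[0.3,0.3,0],"angular":[0,0,0]},{"xyz":[0.3,0.3,0],"angular":[0,0,0]}]'
```

```text
time: 12.5
position: [0.5237, -0.0534, 0.0602]
tool_rot: [-0.267, 1.539, 0.265]
ft_force: [-1.3, -0.1, 0.2]
grip_width: 0.007
time: 12.67
position: [0.527, -0.0442, 0.0586]
tool_rot: [-0.266, 1.541, 0.266]
ft_force: [-1.4, -1.6, -0.5]
grip_width: 0.011
time: 12.83
position: [0.533, -0.0371, 0.0581]
tool_rot: [-0.267, 1.543, 0.267]
ft_force: [-0.6, -1.5, 0.3]
grip_width: 0.01
```

Wing at about 91° now, still turning freely. Small steps.

```bash
python3 -m handwheel '[{"xyz":[0.3,0.3,0],"angular":[0,0,0]},{"xyz":[0.2,0.2,0],"angular":[0,0,0]}]'
python3 -m handwheel '[{"xyz":[0.3,0.2,0],"angular":[0,0,0]}]'
python3 -m handwheel '[{"xyz":[0.3,0.2,0],"angular":[0,0,0]}]'
python3 -m handwheel '[{"xyz":[0.3,0.2,0],"angular":[0,0,0]}]'
```

```text
time: 13.0
position: [0.5386, -0.0314, 0.0578]
tool_rot: [-0.267, 1.543, 0.267]
ft_force: [-0.5, -1.0, -0.2]
grip_width: 0.009
time: 13.08
position: [0.5415, -0.0294, 0.0576]
tool_rot: [-0.267, 1.544, 0.266]
ft_force: [-1.5, -2.3, -0.2]
grip_width: 0.004
time: 13.17
position: [0.542, -0.029, 0.057]
tool_rot: [-0.268, 1.551, 0.265]
ft_force: [-12.4, -6.7, 9.8]
grip_width: 0.002
time: 13.25
position: [0.5418, -0.0287, 0.0565]
tool_rot: [-0.267, 1.559, 0.264]
ft_force: [-10.2, -4.5, 7.3]
grip_width: 0.006
```

Force jumped to about 15 N and motion stopped, which fits the stop (about 7.7 rad turned in all). I'll ease off and look.

```bash
python3 -m handwheel '[{"xyz":[-0.6,0.2,0.1],"angular":[0,0,0]},{"xyz":[-0.4,0.6,0],"angular":[0,0,0]},{"xyz":[0,0,3],"angular":[0,0,0]},{"xyz":[0,0,4],"angular":[0,0,0]},{"xyz":[-1,-3,3],"angular":[0,0,0]}]'
python3 -m handwheel '[{"xyz":[0,-4,0],"angular":[0,0,0]},{"xyz":[0,-4,0],"angular":[0,0,0]},{"xyz":[0,-4,0],"angular":[0,0,0]},{"xyz":[0,-3,0],"angular":[0,0,0]},{"xyz":[0,-2,0],"angular":[0,0,0]}]'
python3 look.py 4
```

```text
time: 13.67
position: [0.5182, -0.0409, 0.153]
tool_rot: [-0.272, 1.569, 0.274]
ft_force: [1.2, 1.0, 0.3]
grip_width: 0.002
time: 14.08
position: [0.5265, -0.2098, 0.1647]
tool_rot: [-0.281, 1.539, 0.286]
ft_force: [0.4, -1.0, 0.1]
grip_width: 0.007
```

View pics/t4.png

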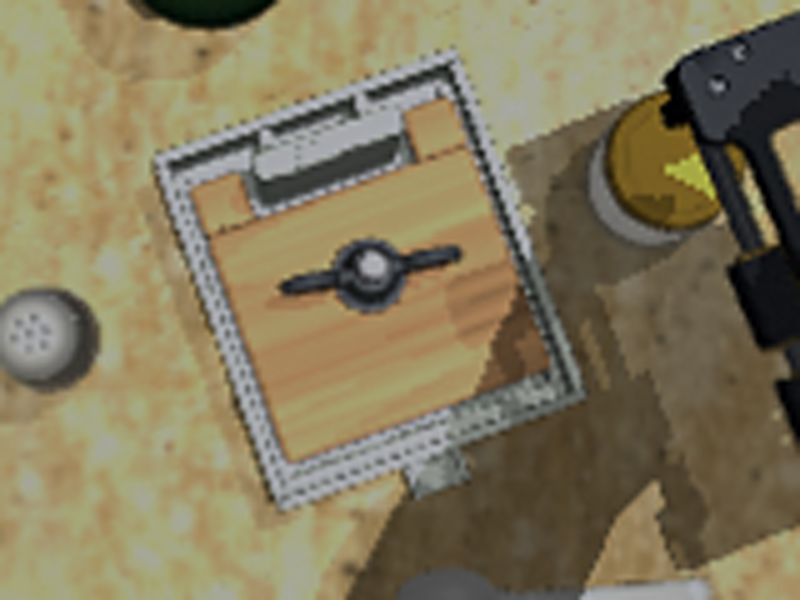

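View pics/s4.png

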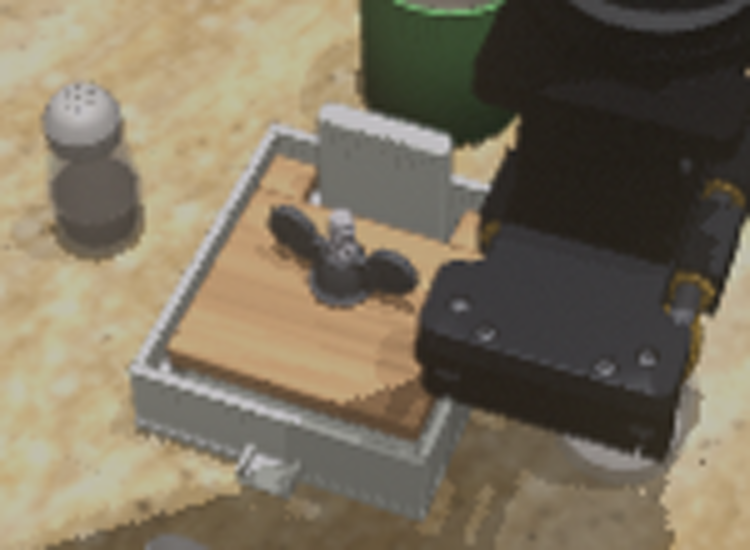

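The wing is at about 82° (ends at (283,288) and (460,252) in the top crop), so about 429° or 7.5 rad turned, and the plate looks near-flush. To rule out a jam at that finger position, I'll press the other wing gently from the right side, using a fresh contact.

```bash
python3 -c "
from h import *
print(centre(262,10)*100,centre(262)*100,centre(252)*100,centre(242)*100)
from bench import *;from scipy.spatial.transform import Rotation as R
s=get_state();print(R.from_rotvec(s['tool_rot']).as_matrix().round(3),s['position'])
d=get_image('scene')
zs=lambda p:(np.array(p)+.5)/5+[250,170]-.5
M=np.array([[np.cos(Y),-np.sin(Y)],[np.sin(Y),np.cos(Y)]])
for q in [(-59,56),(-59,-56),(-75,65),(-75,-65)]:
  for z in (.045,.048,.051):
    p=C+M@np.array(q)/1000; print(q,z,((proj(d,[[*p,z]])[0]-[250,170]+.5)*5-.5).round(1))
"
```

```text
[59.6884906  -8.49820973] [58.70787594 -8.69415587] [58.30996169 -9.08337025] [57.79768835 -9.40750438]
[[ 0.012 -0.35   0.937]
 [ 0.004  0.937  0.35 ]
 [-1.    -0.     0.012]] [ 0.52579068 -0.21172039  0.16465121]
(-59, 56) 0.045 [165.  347.2]
(-59, 56) 0.048 [164.4 342.8]
(-59, 56) 0.051 [163.9 338.3]
(-59, -56) 0.045 [419.4 428.8]
(-59, -56) 0.048 [419.5 424.5]
(-59, -56) 0.051 [419.6 420.1]
(-75, 65) 0.045 [128.4 369.9]
(-75, 65) 0.048 [127.8 365.5]
(-75, 65) 0.051 [127.2 361. ]
(-75, -65) 0.045 [426.5 466.9]
(-75, -65) 0.048 [426.6 462.6]
(-75, -65) 0.051 [426.7 458.2]
```

```bash
python3 -m handwheel '[{"xyz":[1.6,3.0,-0.5],"angular":[0,0,0]},{"xyz":[1.6,3.0,-1],"angular":[0,0,0]},{"xyz":[1.5,3.0,-1],"angular":[0,0,0]},{"xyz":[1.2,2.0,-1],"angular":[0,0,0]},{"xyz":[0,0,0],"angular":[0,0,0]}]'
python3 -m handwheel '[{"xyz":[0,0,0],"angular":[0,0,0]},{"xyz":[0,0,0],"angular":[0,0,0]}]'
```

```text
time: 14.65
position: [0.5888, -0.0843, 0.1289]
tool_rot: [-0.276, 1.532, 0.293]
ft_force: [0.3, 0.7, -0.0]
grip_width: 0.003
time: 14.82
position: [0.5891, -0.0777, 0.1279]
tool_rot: [-0.281, 1.532, 0.302]
ft_force: [0.2, -0.5, -1.0]
grip_width: 0.006
```

```bash
python3 -m handwheel '[{"xyz":[0.3,-1.2,-1],"angular":[0,0.7,0]},{"xyz":[0,0,-1],"angular":[0,0,0]},{"xyz":[0,0,0],"angular":[0,0,0]}]'
```

```text
time: 15.07
position: [0.5922, -0.0881, 0.1085]
tool_rot: [-0.28, 1.541, 0.307]
ft_force: [-0.6, 0.4, -0.2]
grip_width: 0.008
```

```bash
python3 -m handwheel '[{"xyz":[0.1,0,-1.2],"angular":[0,0,0]},{"xyz":[0,0,-1.2],"angular":[0,0,0]},{"xyz":[0,0,0],"angular":[0,0,0]}]'
```

```text
time: 15.32
position: [0.5926, -0.0891, 0.0833]
tool_rot: [-0.277, 1.54, 0.305]
ft_force: [-0.8, 0.6, -0.5]
grip_width: 0.003
```

```bash
python3 -m handwheel '[{"xyz":[0,0,-1],"angular":[0,0,0]},{"xyz":[0,0,-1.1],"angular":[0,0,0]},{"xyz":[0,0,0],"angular":[0,0,0]}]'
python3 -m handwheel '[{"xyz":[-0.3,-0.1,0],"angular":[0,0,0]}]'
python3 -m handwheel '[{"xyz":[-0.2,-0.1,0],"angular":[0,0,0]}]'
python3 -m handwheel '[{"xyz":[-0.2,-0.1,0],"angular":[0,0,0]}]'
```

```text
time: 15.57
position: [0.5919, -0.0891, 0.0599]
tool_rot: [-0.276, 1.54, 0.304]
ft_force: [0.1, -0.3, -0.3]
grip_width: 0.005
time: 15.65
position: [0.5889, -0.0899, 0.0592]
tool_rot: [-0.276, 1.541, 0.305]
ft_force: [-0.2, 0.4, 0.7]
grip_width: 0.008
time: 15.73
position: [0.5863, -0.091, 0.0587]
tool_rot: [-0.276, 1.542, 0.305]
ft_force: [0.1, -1.2, -0.8]
grip_width: 0.001
time: 15.82
position: [0.5842, -0.0921, 0.0588]
tool_rot: [-0.276, 1.542, 0.304]
ft_force: [0.6, -0.7, -0.4]
grip_width: 0.003
```

```bash
python3 -m handwheel '[{"xyz":[-0.2,0,0],"angular":[0,0,0]}]'
python3 -m handwheel '[{"xyz":[-0.2,0,0],"angular":[0,0,0]}]'
```

```text
time: 15.9
position: [0.582, -0.0926, 0.0591]
tool_rot: [-0.276, 1.541, 0.304]
ft_force: [-0.1, 0.4, 0.7]
grip_width: 0.002
time: 15.98
position: [0.5811, -0.0926, 0.0597]
tool_rot: [-0.276, 1.538, 0.303]
ft_force: [5.7, 1.6, -4.3]
grip_width: 0.008
```

```bash
python3 -m handwheel '[{"xyz":[-0.2,0,0],"angular":[0,0,0]}]'
python3 -m handwheel '[{"xyz":[-0.2,0,0],"angular":[0,0,0]}]'
```

```text
time: 16.07
position: [0.581, -0.0924, 0.0603]
tool_rot: [-0.277, 1.534, 0.302]
ft_force: [6.4, -0.5, -4.7]
grip_width: 0.009
time: 16.15
position: [0.581, -0.0921, 0.0611]
tool_rot: [-0.278, 1.529, 0.301]
ft_force: [5.0, 0.2, -3.0]
grip_width: -0.002
```

The nut holds against 6 to 8 N with no motion, and turning needs only 1 to 3 N, so the stop is confirmed. I'll ease off, withdraw and do a final look.

```bash
python3 -m handwheel '[{"xyz":[0.6,0,0],"angular":[0,0,0]},{"xyz":[0.3,0,2],"angular":[0,0,0]},{"xyz":[0,0,4],"angular":[0,0,0]},{"xyz":[0,0,4],"angular":[0,0,0]},{"xyz":[0,-2,1],"angular":[0,0,0]}]'
python3 -m handwheel '[{"xyz":[-2,-4,0],"angular":[0,0,0]},{"xyz":[-2,-4,0],"angular":[0,0,0]},{"xyz":[-2,-4,0],"angular":[0,0,0]},{"xyz":[-1,-2,0],"angular":[0,0,0]},{"xyz":[0,0,0],"angular":[0,0,0]}]'
python3 -m handwheel '[{"xyz":[0,0,0],"angular":[0,0,0]},{"xyz":[0,0,0],"angular":[0,0,0]}]'
python3 look.py 5; python3 -c "
import cv2
from bench import *
cv2.imwrite('pics/t5full.png',get_image('top')['pixels'])"
```

```text
time: 16.57
position: [0.5868, -0.1063, 0.1716]
tool_rot: [-0.28, 1.539, 0.311]
ft_force: [1.3, -0.4, 0.6]
grip_width: 0.012
time: 16.98
position: [0.518, -0.2511, 0.1798]
tool_rot: [-0.288, 1.529, 0.31]
ft_force: [0.1, -0.2, 0.5]
grip_width: 0.005
time: 17.15
position: [0.5172, -0.2527, 0.1805]
tool_rot: [-0.284, 1.529, 0.307]
ft_force: [0.1, 0.3, -0.9]
grip_width: 0.003
```

View pics/t5.png

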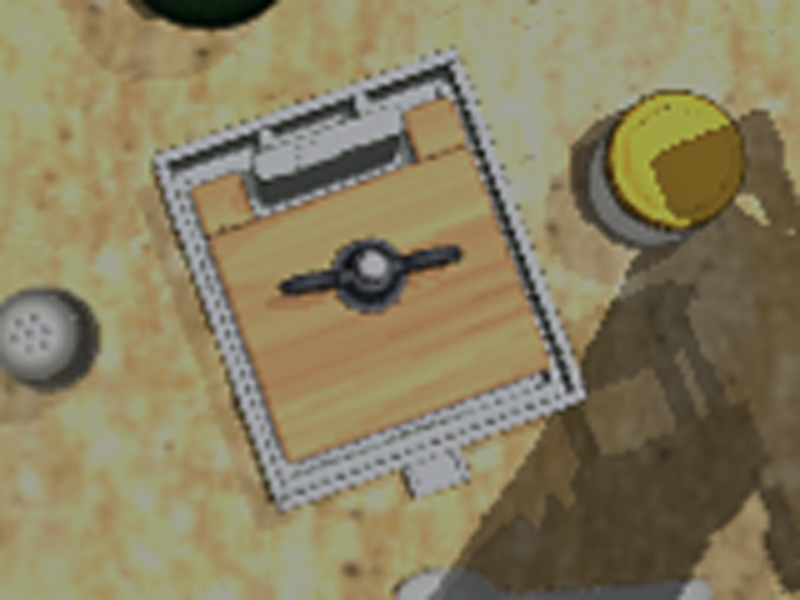

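View pics/t5full.png

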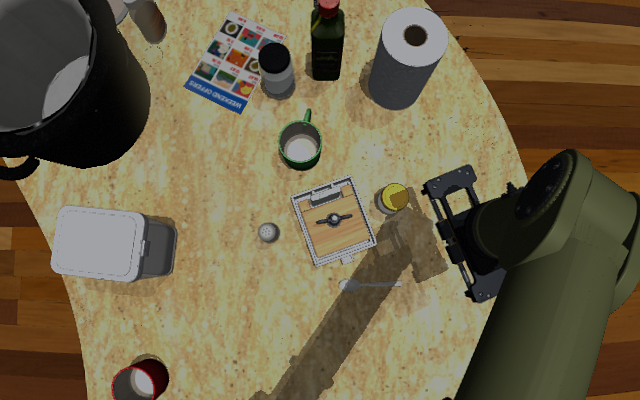

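View pics/s5.png

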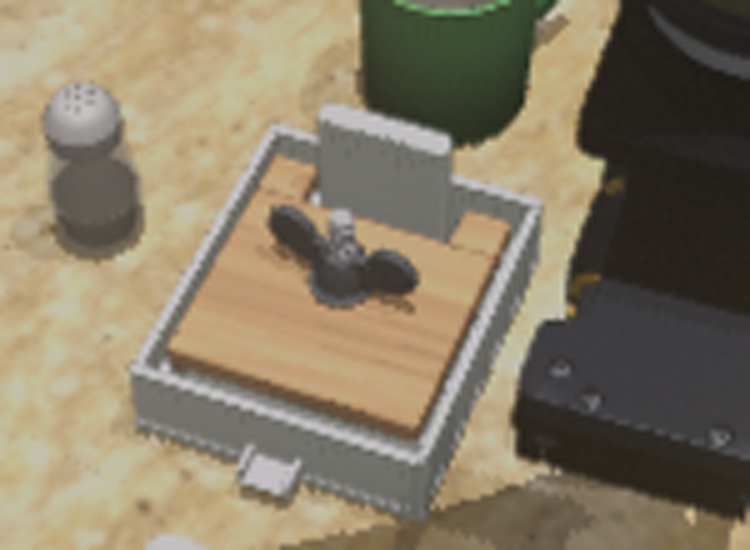

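The wing ends are unchanged after the second push, at (283,288) and (460,252). The plate sits at rim height, the jar, shaker, spoon and mug are at their original pixels, and the arm is clear.

```bash
python3 -c "
from bench import *
print(close_job())"
```

```text
the job is handed in; nothing more can be done
None
```

The wing nut is fully home and the job is handed in, at about 17.3 s of the 54 s allowed. I used the closed fingers as a single fingertip and pushed the wings clockwise in three sweeps round the front, about 429° (7.5 rad) in all, until the nut came up against its stop.

- **Stop:** the force rose from about 2 N to about 15 N and the nut stopped moving. I eased off, then pushed the other wing from the right side. It held against 6–8 N, and its ends stayed at the same pixels.
- **Plate:** in the scene picture, its front edge matches the position expected for 45 mm, flush with the rim. That reading is only good to about 2 mm.
- **Surroundings:** the jar, shaker, spoon and mug look unmoved in the last picture, and the arm had withdrawn and was touching nothing.
- **Disagreements:** at the stop, my finger-position model put the wing at 71°, but the picture showed 82°. I went by the picture. The arm also overshot by about 1 cm after fast moves and once tilted and drifted during a descent, all corrected before contact.

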